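Clamp a circuit board in the sliding-jaw board holder

ROBOT

A 7-joint arm with a two-finger parallel gripper is mounted at the origin on the work surface. World frame = base frame: x ahead of the robot, y to its left, z up, the work surface at z = 0. Lengths are in m, angles in degrees, forces in N, time in s.
With the tool pointing down it reaches from about 0.425 to 0.875 m from the base axis. Payload 9.9 kg.
Tool frame: the origin (TCP) lies at the very end of the fingers, on their centre line; the grasp point (between the pads) lies env.grasp_offset behind it (env.grasp_offset is the distance from the TCP to the grasp point, in m); z points along the fingers, y is the line along which they close (so a half turn about z gives the same grasp; the last joint's range is limited). The gripper opens to 85 mm and grips with 20 to 120 N. Pads are 22 mm wide; open, the fingers measure 114 mm over their backs; the gripper's body (76 mm by 85 mm) begins 54 mm behind the grasp point. The pads swing forward as they close: fully open they stand 13 mm farther back than shut.
Start: joints at [58.453, 32.985, 1.427, 82.34, -0.859, 64.687, -3.237], TCP at [0.304, -0.603, 0.231] pointing down, gripper open.
Joint ranges: [-157.87, 157.87], [-19.46, 123.44], [-87.15, 90], [11.01, 140.99], [-62.26, 242.26], [9.8, 113.94], [-161.44, 161.44]. Speed limits (degrees/s): [127.2, 127.2, 172.46, 172.46, 180, 180, 180].

INTERFACE

Orientations are given as [roll, pitch, yaw] about the fixed x, y, z axes, in that order (R = Rz(yaw) Ry(pitch) Rx(roll)).
In Python, from cell import env gives the robot as it stands.
- The arm moves only by the tool move_arm, never from a script. Its argument "steps" is a list of rows, each a list of 4 numbers: the shift along the tool's x, y, z in cm, then the turn about the tool's z in degrees. In form: [[dx, dy, dz, spin], ...]. A call has 1 to 12 rows; each row is the pose to reach, as a shift and turn from the pose commanded when the call began, along the tool's axes at that moment; what a row does not reach only later rows make up. A row lasts 1/12 s, in which the tool goes at most 41.7 mm and 7.16 degrees, less where a joint would pass 70% of its speed; a pose out of reach is approached as far as the arm can. A call with a gripper value outside its range is refused whole. "gripper" is the closure in counts, from 0 (fully open) to 255 (shut), set as the call begins (left out, the last holds). The fingers move at their own pace and stop on an object; "squeeze" is the grip in N (left out, the last holds). Time passes only in rows, so rows that repeat a pose let the fingers close. It gives the time, the measured TCP pose, the force, the opening and the grip force at its end, in the units of the state.
- env.state(): the state, without advancing time (a new reading comes with each control period).
- env.snapshot(name): name is "scene" or "top"; returns (picture, depth): 480x640x3 uint8, red, green, blue; 480x640 float32, m along the optical axis (not along the pixel's ray), 0 where there is no reading.
- env.camera_params(name): a dict with "intrinsics" (3x3 intrinsics, pixels), "dist_coeffs" ([k1, k2, p1, p2, k3] as OpenCV has them; the pictures are not rectified), "eye" and "rotation" of the camera in the world. Camera axes: x right, y up, looking along -z (the intrinsics and any distortion apply to the point x, -y, -z); pixel columns grow to the right and rows downward; lengths in m; the calibration is good to about 2 mm. A picture is of the moment at which its call begins. camera_params takes no time and is no camera call.
- env.hand_in(): hands the job in; it is judged then, once.
The state is a dict: "time_s": time; "joint_pos": joint angles; "qvel": joint speeds; "joint_efforts": joint torques, N m; "eef_pos": TCP position; "ee_rot": TCP orientation; "wrist_force": force on the tool from outside, world axes, zero at the start; "moment": the same for the moment, N m; "opening": opening from 0.0 (shut) to 1.0 (fully open); "grip_force": force on a finger pad.
Only numpy, scipy, OpenCV 4.12 (cv2) and the standard library are available. Lean on these libraries where they do the work, as an engineer would, in place of code of your own. Each camera call takes 0.05 s, during which the arm holds its last target. There are 200 camera calls.

TASK

Clamp the loose circuit board in the board holder: undo the knurled set screw on the sliding jaw's collar, slide the collar up until the board sits home and square in the grooves of both jaws, and, keeping a light, steady pressure on it, tighten the screw again firmly so that the board stays held when you let go. Do not drag the collar while the screw still bites, do not squeeze the board hard, and leave the other things on the bench where they are.

Things in the scene. Friction and masses are not known exactly. Their poses are not given: they have to be found in the camera images.
- holder: Board holder fixed on the bench, 130 x 332 x 59 mm: two grey end blocks on rubber feet joined by two steel rods along its y axis. Origin on the bench midway between the rods; z up. On the -y side runs the sliding collar with its jaw, on the +y side stands a like far jaw, pinched to the rods, it does not give. Between them four white rest pins, tops 50 mm above the bench, carry the board.
- jaw_groove (a point): Middle of the bottom of the sliding jaw's groove, 51 mm above the bench, on the holder's middle line. The groove is 6 mm deep, 5.5 mm high, 64 mm wide along the holder's x and open towards +y; the jaw's top is 59 mm above the bench. The jaw is one piece with the collar and lies 46 mm ahead (holder's +y) of the screw's axis. Axes as the holder's.
- collar (a joint): Slide of the aluminium collar with its jaw along the rods, m: 0 = rear (-y) stop, growing towards the far jaw (+y), up to 0.090. The far jaw stands where it was last set, its like groove's bottom 102 to 118 mm along the holder's +y, so with the board home in both the slide reads between 0.066 and 0.082. Slack, it drags with about 1 N; with the screw tight it takes 20 to 40 N to force it.
- screw (a joint): Turn of the knurled set screw, rad, axis vertical: 0 = hard tight (stop), growing anticlockwise seen from above as it is undone, to 2.4. Starts tight, at 0.05 to 0.25. It bites on the rod below about 0.9 and is clear above 1.0, so undo it past 1.0 (a quarter turn is ample); firmly tight is below 0.45. The head does not rise as it turns; 0.1 N m turns it slack, 0.2 N m tight.
- knob (a point): Centre of the set screw's knurled round steel head: an upright cylinder 28 mm in diameter and 24 mm high, centre 82 mm above the bench (head from 70 to 94 mm, on a 10 mm shank from the collar's boss, top 58 mm). It stands over the rod on the holder's -x side, 45 mm from the holder's middle line, and travels with the collar. Nothing around it is higher than 59 mm.
- board: Green circuit board, 80 x 110 x 2 mm, 60 g, chips up to 4 mm on top. Lies loose on the rest pins, 3 to 25 mm short of home in the far jaw, a little askew. Origin: centre of its underside; y along its length towards the far jaw; z up. It slides easily (0.5 N) and squares itself when pressed home; then it is rigid: 4 to 8 N holds it well, over 15 N overstresses it, under 1.5 N it is not held.
- board_near (a point): Middle of the board's short edge that faces the sliding jaw, at mid thickness (51 mm above the bench when lying on the pins). Axes as the board's.
- solder_spool: Bystander: small solder spool standing on its end, 56 mm in diameter, 32 mm high. Origin: centre of its underside.
- screwdriver: Bystander: black-handled screwdriver 160 mm long lying on the bench along its x axis, 26 mm thick. Origin: at its middle, on its underside.
- flux_jar: Bystander: capped amber glass jar, 48 mm in diameter, 55 mm high. Origin: centre of its underside.
- parts_case: Bystander: flat white parts case, 75 x 110 x 24 mm. Origin: centre of its underside.
Mind the look-alikes: they are no part of the job. There is more than one size of the board; the job needs the largest.

How it is judged (in metres and radians):
On the way, in this order (a step that is already met when the one before it is completed fails the run):
1. the set screw is undone until it is clear of the rod with the collar not yet up to the board (value of joint screw above 1 rad and y of board_near in the frame of jaw_groove above 0.004 m), for 0.1 s.
2. the collar has been slid up and presses the board home between both jaws (over 1.5 N), still with the screw slack (y of board_near in the frame of jaw_groove below 0.0015 m and contact force between board and collar above 1.5 N and value of joint screw above 0.9 rad), for 0.1 s.
At the end, for the whole second after the job is handed in: The board lies home between both jaws (near edge within 1.5 mm of the groove's bottom and 2.5 mm of its height, level and square within 0.02 rad) and at rest, the sliding jaw still presses on it with more than 1.5 N, and the screw is firmly tight again (joint screw below 0.45 rad) (y of board_near in the frame of jaw_groove below 0.0015 m and z of board_near in the frame of jaw_groove between -0.0025 and 0.0025 m and angle between board's own z axis and vertical below 0.02 rad and angle between the y axis of board and the y axis of holder, either way round below 0.02 rad and contact force between board and collar above 1.5 N and value of joint screw below 0.45 rad and linear speed of board below 0.01 m/s); the robot touches nothing.
It fails at once if the sliding jaw squeezes the board with more than 15 N (contact force between board and collar above 15 N).
It fails at once if the collar is dragged along the rods (faster than 20 mm/s) while the screw bites (joint screw below 0.6) (value of joint screw below 0.6 rad and (velocity of joint collar above 0.02 m/s or velocity of joint collar below -0.02 m/s)).
It fails at once if one of the bystanders (solder spool, screwdriver, flux jar, parts case) is moved by more than 20 mm (distance of any of solder_spool, screwdriver, flux_jar, parts_case from where it was at the start of the episode above 0.02 m).
It also fails if it takes over 58 s, if anything falls off the work surface, if the arm or the gripper's body presses on something with over 40 N, if the wrist force passes 120 N, or if a joint passes its speed limit or range.

## Working session

There is one attempt and no reset: what is moved stays moved. The work goes in short steps, Python scripts to look and compute and a tool call to move; the robot and the scene stay as the last step left them, time stands still between calls to the robot, and variables do not carry over. Pictures are saved under pics/ and viewed, at most 10 in all, crops included, and the job is handed in when it is done.

Besides the shell and the picture viewer there is one more tool, called after "Call:" as name([rows], argument=value, ...), one row to a line, values as JSON. move_arm: Moves the arm, as the interface text tells. Its arguments: {"type":"object","properties":{"steps":{"type":"array","items":{"type":"array","items":{"type":"number"}}},"gripper":{"type":"number"},"squeeze":{"type":"number"}},"required":["steps"]}

```bash
mkdir -p pics; ls; python3 - <<'E'
from cell import env
import cv2, numpy as np
print(env.state(), env.grasp_offset)
for n in ("top","scene"):
    p,d=env.snapshot(n); cv2.imwrite(f"pics/{n}0.png",p[:,:,::-1]); np.save(f"pics/{n}0.npy",d)
    print(n,env.camera_params(n))
E
```

```text
pics
{'time_s': 0.0, 'joint_pos': array([58.45308084, 33.0332572 ,  1.42304592, 82.38657979, -0.85988883,
       64.6877214 , -3.23876001]), 'qvel': array([ 0.05861864, -0.06241861,  0.02141884,  0.07059557, -0.02823576,
        0.08307602, -0.00794728]), 'joint_efforts': array([ 1.13134738e-03, -7.65746784e+01,  2.25055531e+00, -2.85961872e+01,
        1.52561202e-02,  1.29139982e-02, -1.57920226e-05]), 'eef_pos': array([ 0.30357119, -0.60236487,  0.2304346 ]), 'ee_rot': array([-1.79903110e+02,  4.46110563e-03,  2.67460896e+01]), 'wrist_force': array([-0.56500917, -0.05142321, -0.76322102]), 'moment': array([-0.03137005,  0.00747905,  0.00582448]), 'grip_force': 0.0, 'opening': 1.000953171784079} 0.0187
top {'intrinsics': array([[476.37785922,   0.        , 319.58464542],
       [  0.        , 476.37785922, 242.52665565],
       [  0.        ,   0.        ,   1.        ]]), 'dist_coeffs': array([0.00931749, 0.        , 0.        , 0.        , 0.        ]), 'eye': array([0.3017735 , 0.02320437, 1.20098768]), 'rotation': array([ 11.39591763,   0.6748069 , -89.98108598])}
scene {'intrinsics': array([[552.01970683,   0.        , 317.74464075],
       [  0.        , 552.01970683, 237.08162001],
       [  0.        ,   0.        ,   1.        ]]), 'dist_coeffs': array([-0.03726657,  0.        ,  0.        ,  0.        ,  0.        ]), 'eye': array([1.16675989, 0.47373949, 0.85975118]), 'rotation': array([ 45.2263504 ,  -0.22299991, 125.23171029])}
```

View pics/top0.png

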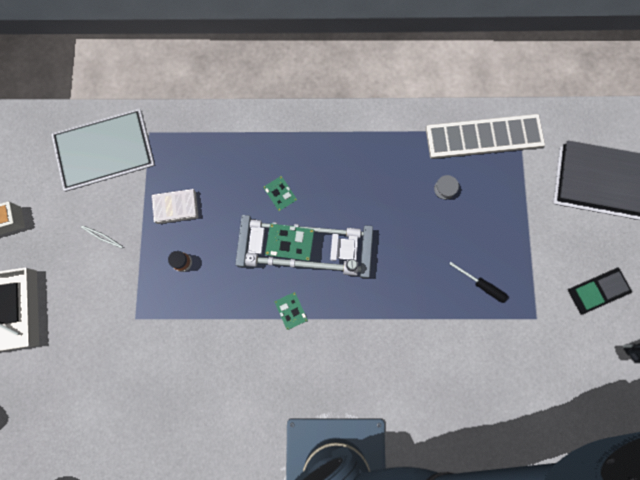

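View pics/scene0.png

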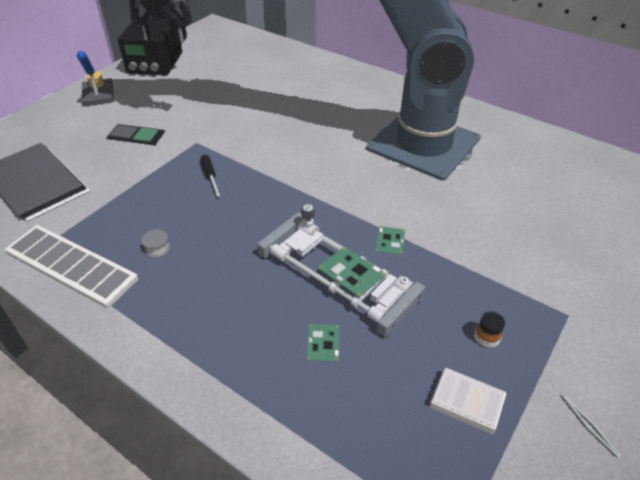

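The top view shows the holder, with its rods running left to right. The sliding jaw is at (345,248) and the dark knob at (353,267). The largest board is at (290,242), on the pins. The far jaw is at (256,240).

Possible mix-ups:
- **Boards:** the small boards at (280,193) and (291,311) lie on the mat, so the job's board is the large one in the holder.
- **Knob:** the far jaw's pinch bolt at (250,259) is low, while the knob is the tall one at (353,267).

I'll check this in a close crop.

```bash
cat > h.py <<'E'
import cv2, numpy as np
from scipy.spatial.transform import Rotation as R
from cell import env
def cam(n):
    c=env.camera_params(n); return c['intrinsics'],c['dist_coeffs'],c['eye'],R.from_euler('xyz',c['rotation'],degrees=True).as_matrix()
def ray(n,uv):
    K,D,e,M=cam(n); p=cv2.undistortPoints(np.array(uv,float).reshape(-1,1,2),K,D)[:,0]
    return e,np.c_[p[:,0],-p[:,1],-np.ones(len(p))]@M.T
def at_z(n,uv,z):   # world points where pixels meet height z
    e,d=ray(n,uv); return e+d*((z-e[2])/d[:,2])[:,None]
def proj(n,P):
    K,D,e,M=cam(n); q=(np.atleast_2d(P)-e)@M*[1,-1,-1]
    return cv2.projectPoints(q,np.zeros(3),np.zeros(3),K,D)[0][:,0]
def crop(n,pic,x0,y0,w,h,s,name):
    cv2.imwrite(name,cv2.resize(pic[y0:y0+h,x0:x0+w,::-1],None,fx=s,fy=s,interpolation=cv2.INTER_CUBIC))
E
python3 - <<'E'
from h import *
p=cv2.imread('pics/top0.png')[:,:,::-1]; crop('top',p,230,205,150,80,5,'pics/topc.png')
p=cv2.imread('pics/scene0.png')[:,:,::-1]; crop('scene',p,250,195,180,140,4,'pics/scenec.png')
E
```

```text
(no output)
```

View pics/topc.png

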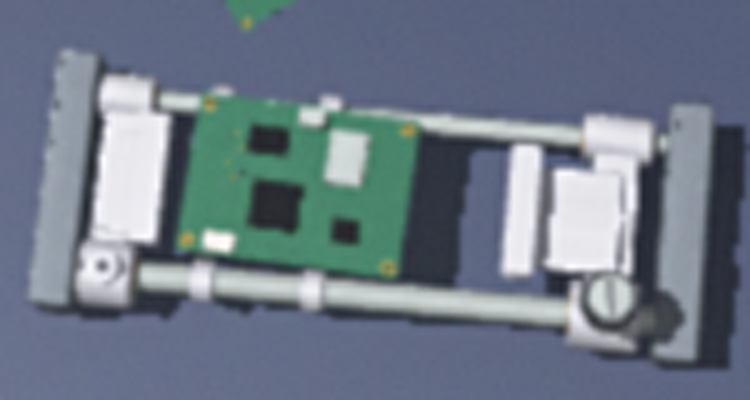

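View pics/scenec.png

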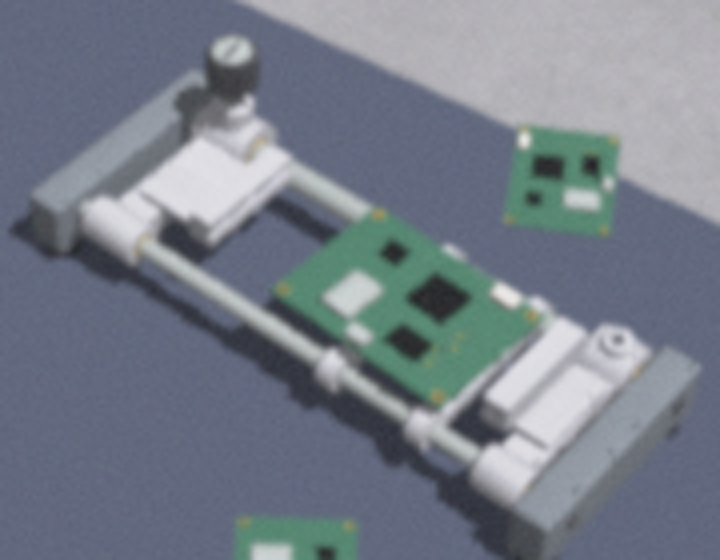

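The crops confirm it. The tall knurled knob is on the sliding collar, with its top face at about crop (608,298) in the top view and (232,50) in the scene view. The big board has a gap to each jaw. Now I'll measure these.

```bash
python3 - <<'E'
from h import *
np.set_printoptions(precision=4,suppress=True)
T=lambda L:[((x+.5)/5-.5+230,(y+.5)/5-.5+205) for x,y in L]
S=lambda L:[((x+.5)/4-.5+250,(y+.5)/4-.5+195) for x,y in L]
kt=at_z('top',T([(608,298)]),.094)[0]; ks=at_z('scene',S([(232,50)]),.094)[0]
print('knob',kt,ks,np.hypot(*kt[:2]))
# ray intersection check for height
e1,d1=ray('top',T([(608,298)]));e2,d2=ray('scene',S([(232,50)]))
A=np.c_[d1[0],-d2[0]];s=np.linalg.lstsq(A,e2-e1,rcond=None)[0];print('tri',e1+s[0]*d1[0],e2+s[1]*d2[0])
r=at_z('top',T([(140,277),(565,310),(160,102),(585,132)]),.04);print('rods',r[:,:2])
for a,b in((1,0),(3,2)):
    v=r[b]-r[a];print('yaw of +y dir',np.degrees(np.arctan2(-v[0],v[1])))
b=at_z('top',T([(205,97),(180,247),(420,122),(402,276)]),.052);print('board FL,FR.. ',b[:,:2])
print('sizes',np.linalg.norm(b[0]-b[1]),np.linalg.norm(b[2]-b[3]),np.linalg.norm(b[0]-b[2]),np.linalg.norm(b[1]-b[3]))
v=b[0]+b[1]-b[2]-b[3];print('board yaw',np.degrees(np.arctan2(-v[0],v[1])))
j=at_z('top',T([(513,146),(501,274),(544,147),(532,275),(170,113),(157,241)]),.059);print('jaws',j[:,:2])
d=np.load('pics/top0.npy');
for q in T([(608,298),(520,210),(585,220),(345,155),(300,240),(130,180)]):
    u,v=np.round(q).astype(int);z=d[v,u];e,dd=ray('top',[(u,v)]);print('h',(u,v),e+dd[0]*z)
E
```

```text
knob [ 0.4729 -0.0379  0.094 ] [ 0.4744 -0.0374  0.094 ] 0.47438305676354975
tri [ 0.4731 -0.038   0.0926] [ 0.4732 -0.0383  0.0927]
rods [[ 0.4921  0.1901]
 [ 0.4753 -0.0197]
 [ 0.5809  0.1824]
 [ 0.565  -0.0305]]
yaw of +y dir -4.572214418354024
yaw of +y dir -4.276914600158333
board FL,FR..  [[0.5805 0.1585]
 [0.505  0.1692]
 [0.5676 0.0516]
 [0.4904 0.0602]]
sizes 0.07635228771772083 0.07766396378470841 0.10760747240157606 0.10992137767673354
board yaw -7.281220584037833
jaws [[ 0.5537  0.0058]
 [ 0.4901  0.0119]
 [ 0.5532 -0.0094]
 [ 0.4896 -0.0031]
 [ 0.5708  0.1747]
 [ 0.5067  0.1796]]
h (np.int64(351), np.int64(264)) [ 0.4737 -0.0376  0.0919]
h (np.int64(334), np.int64(247)) [0.5212 0.0015 0.0568]
h (np.int64(347), np.int64(249)) [ 0.5185 -0.0308  0.0442]
h (np.int64(299), np.int64(236)) [0.5487 0.0873 0.0574]
h (np.int64(290), np.int64(253)) [0.5072 0.1093 0.053 ]
h (np.int64(256), np.int64(241)) [0.5363 0.1927 0.0583]
```

Call:
move_arm([
  [13,-14,0,-20],
  [40.6,-42.8,5,-58.7],
  [40.6,-42.8,5,-58.7],
  [40.6,-42.8,5,-58.7],
  [40.6,-42.8,5,-58.7],
  [40.6,-42.8,5,-58.7],
  [40.6,-42.8,5,-58.7],
  [40.6,-42.8,5,-58.7],
  [40.6,-42.8,5,-58.7],
  [40.6,-42.8,5,-58.7],
  [40.6,-42.8,5,-58.7],
  [40.6,-42.8,5,-58.7],
], gripper=0, squeeze=40)

```text
time_s: 1.1
eef_pos: [0.4471, -0.124, 0.1895]
ee_rot: [-180.0, 0.0, 85.4]
wrist_force: [0.3, -0.6, 1.0]
opening: 1.0
grip_force: 0.0
```

Call:
move_arm([
  [7,2,0,0],
  [7,2,0,0],
  [7,2,0,0],
  [7,2,0,0],
])

```text
time_s: 1.43
eef_pos: [0.473, -0.0557, 0.1895]
ee_rot: [-180.0, -0.0, 85.7]
wrist_force: [-0.1, 0.0, 0.5]
opening: 1.003
grip_force: 0.0
```

Call:
move_arm([
  [1.8,-0.1,0,0],
  [1.8,-0.1,4,0],
  [1.8,-0.1,8,0],
  [1.8,-0.1,11,0],
  [1.8,-0.1,12,0],
  [1.8,-0.1,12.3,0],
  [1.8,-0.1,12.3,0],
])

```text
time_s: 2.02
eef_pos: [0.4724, -0.0408, 0.066]
ee_rot: [-179.9, 0.0, 85.4]
wrist_force: [-0.6, -0.5, -0.1]
opening: 1.004
grip_force: 0.0
```

```bash
python3 - <<'E'
from h import *
s=env.state();print(s['eef_pos'],s['ee_rot'],s['wrist_force'],s['joint_pos'])
p,d=env.snapshot('scene'); crop('scene',p,250,150,120,100,6,'pics/s1.png')
print(proj('scene',[[.4733,-.0378,.094],s['eef_pos']]))
E
```

```text
[ 0.47236604 -0.04080074  0.06601621] [-1.79882169e+02  3.60097031e-02  8.53556387e+01] [-0.59274504 -0.50301294 -0.09979248] [ 10.52636948  30.42990146 -16.17785587 122.40038595  16.77490396
  29.34579828 -22.90164145]
[[307.78222397 206.75379647]
 [307.0125197  215.83148234]]
```

View pics/s1.png

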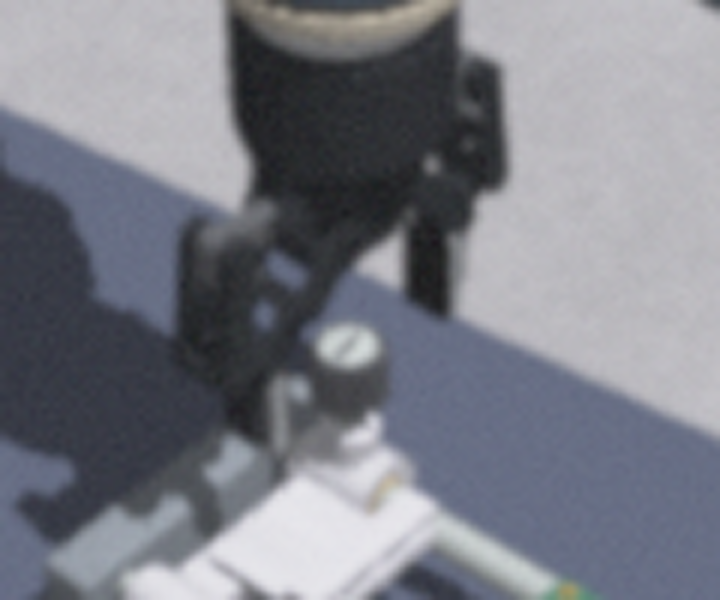

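The knob stands between the open fingers, with its top at about (308,207) against a predicted (307.8,206.8). The TCP is 3 mm short along y, so I'll correct that and close gently.

Call:
move_arm([
  [0.3,0.07,0,0],
  [0.3,0.07,0,0],
  [0.3,0.07,0,0],
])

```text
time_s: 2.32
eef_pos: [0.4748, -0.0366, 0.0677]
ee_rot: [179.9, -0.0, 85.4]
wrist_force: [0.2, -0.6, -0.5]
opening: 1.0
grip_force: 0.0
```

Call:
move_arm([
  [0,0,0,0],
  [0,0,0,0],
])

```text
time_s: 2.48
eef_pos: [0.4743, -0.0367, 0.0671]
ee_rot: [180.0, 0.0, 85.4]
wrist_force: [-0.3, -0.2, 0.4]
opening: 1.003
grip_force: 0.0
```

Call:
move_arm([
  [0,0,0,0],
  [0,0,0,0],
])

```text
time_s: 2.65
eef_pos: [0.4741, -0.0366, 0.0668]
ee_rot: [180.0, 0.0, 85.4]
wrist_force: [-0.2, -0.1, -0.1]
opening: 1.001
grip_force: 0.0
```

Call:
move_arm([
  [-0.1,-0.07,0,0],
  [-0.1,-0.07,0,0],
  [-0.1,-0.07,0,0],
])

```text
time_s: 2.9
eef_pos: [0.4732, -0.0377, 0.0666]
ee_rot: [-180.0, 0.0, 85.4]
wrist_force: [0.5, 0.1, -0.5]
opening: 1.006
grip_force: 0.0
```

Call:
move_arm([
  [0,0,0,0],
  [0,0,0,0],
  [0,0,0,0],
  [0,0,0,0],
  [0,0,0,0],
  [0,0,0,0],
  [0,0,0,0],
  [0,0,0,0],
], gripper=255, squeeze=30)

```text
time_s: 3.57
eef_pos: [0.474, -0.0376, 0.0669]
ee_rot: [179.9, -0.0, 85.4]
wrist_force: [2.9, -0.9, 2.8]
opening: 0.314
grip_force: 29.9
```

Call:
move_arm([
  [0,0.08,0,0],
  [0,0.08,0,0],
  [0,0.08,0,-6],
  [0,0.08,0,-12],
  [0,0.08,0,-18],
  [0,0.08,0,-24],
], squeeze=60)

```text
time_s: 4.07
eef_pos: [0.4733, -0.0377, 0.0669]
ee_rot: [-179.9, 0.0, 109.7]
wrist_force: [-3.8, 0.7, 8.3]
opening: 0.31
grip_force: 58.6
```

```bash
python3 - <<'E'
from cell import env
s=env.state();print({k:s[k] for k in('eef_pos','ee_rot','wrist_force','moment','joint_pos','grip_force','opening')})
E
```

```text
{'eef_pos': array([ 0.47331438, -0.03769598,  0.06690243]), 'ee_rot': array([-1.79928330e+02,  9.48238896e-03,  1.09745104e+02]), 'wrist_force': array([-3.75179723,  0.74818744,  8.31148927]), 'moment': array([ 0.003174  ,  0.6711814 , -0.03326228]), 'joint_pos': array([ 15.05914496,  31.06092162, -23.30536812, 122.13829328,
        23.33478785,  31.09824684,  -5.73822609]), 'grip_force': 58.633224964141846, 'opening': 0.3095834670959705}
```

Call:
move_arm([
  [0,0,0,-6],
  [0,0,0,-12],
  [0,0,0,-18],
  [0,0,0,-24],
  [0,0,0,-30],
  [0,0,0,-36],
  [0,0,0,-42],
  [0,0,0,-48],
  [0,0,0,-54],
])

```text
time_s: 4.82
eef_pos: [0.4724, -0.0381, 0.0668]
ee_rot: [-179.9, -0.1, 163.7]
wrist_force: [-6.6, -0.4, 12.8]
opening: 0.311
grip_force: 58.9
```

```bash
python3 - <<'E'
from h import *
s=env.state();print({k:s[k] for k in('eef_pos','ee_rot','wrist_force','moment','joint_pos','grip_force','opening')})
p,d=env.snapshot('scene'); crop('scene',p,260,170,90,80,8,'pics/s2.png')
E
```

```text
{'eef_pos': array([ 0.47235355, -0.0380714 ,  0.06683279]), 'ee_rot': array([-1.79874926e+02, -1.21391345e-01,  1.63732879e+02]), 'wrist_force': array([-6.55851652, -0.43392498, 12.81381426]), 'moment': array([-0.13940189,  1.30585712, -0.08923258]), 'joint_pos': array([ 25.36297487,  33.82602645, -38.85579646, 121.84661688,
        36.16499589,  36.40954518,  34.77568323]), 'grip_force': 58.94135534763336, 'opening': 0.31072255180516406}
```

View pics/s2.png

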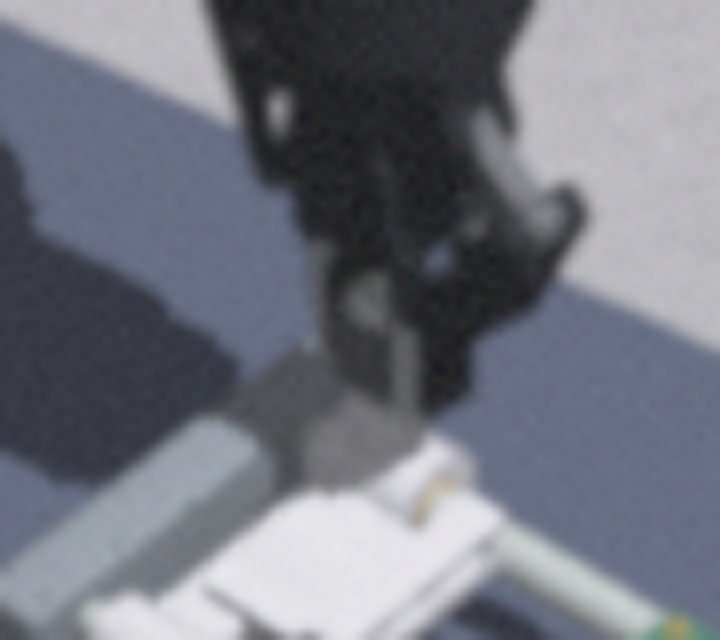

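The fingers hold the knob, and the moment of −0.09 N m matches a slack screw. I'll test the slide slowly for 5 mm.

Call:
move_arm([
  [0.12,0.07,-0.1,0],
  [0.14,0.17,-0.1,0],
  [0.16,0.27,-0.1,0],
  [0.18,0.37,-0.1,0],
  [0.2,0.47,-0.1,0],
])

```text
time_s: 5.28
eef_pos: [0.4728, -0.0326, 0.0672]
ee_rot: [-180.0, -0.1, 163.4]
wrist_force: [0.2, -1.0, -11.7]
opening: 0.308
grip_force: 61.4
```

```bash
python3 - <<'E'
from cell import env
s=env.state();print({k:s[k] for k in('eef_pos','ee_rot','wrist_force','moment')})
E
```

```text
{'eef_pos': array([ 0.47276098, -0.03261361,  0.06716839]), 'ee_rot': array([-1.79960148e+02, -8.96134289e-02,  1.63430726e+02]), 'wrist_force': array([  0.19732001,  -0.96233879, -11.66842576]), 'moment': array([-0.28968175, -0.03679685, -0.0340466 ])}
```

Call:
move_arm([
  [0.08,0.4,0.05,0],
  [0.17,0.8,0.05,0],
  [0.25,1.2,0.05,0],
  [0.33,1.6,0.05,0],
  [0.41,1.95,0.05,0],
  [0.5,2.35,0.05,0],
  [0.58,2.75,0.05,0],
  [0.66,3.15,0.05,0],
  [0.75,3.55,0.05,0],
  [0.83,3.95,0.05,0],
  [0.9,4.3,0.05,0],
  [0.9,4.3,0.05,0],
])

```text
time_s: 6.28
eef_pos: [0.4769, 0.0124, 0.0671]
ee_rot: [180.0, -0.0, 163.5]
wrist_force: [-4.6, 1.6, -6.5]
opening: 0.309
grip_force: 61.8
```

```bash
python3 - <<'E'
from cell import env
s=env.state();print({k:s[k] for k in('eef_pos','ee_rot','wrist_force','moment','joint_pos')})
E
```

```text
{'eef_pos': array([0.47693055, 0.01244707, 0.06709514]), 'ee_rot': array([ 1.79959931e+02, -3.15323755e-02,  1.63506839e+02]), 'wrist_force': array([-4.57285474,  1.55634477, -6.48034829]), 'moment': array([ 0.20715047,  1.17503926, -0.02129315]), 'joint_pos': array([ 19.15072564,  33.86063969, -38.52262292, 121.50171443,
        35.77249614,  36.3147981 ,  29.0504132 ])}
```

Call:
move_arm([
  [0.1,0.14,0.02,0],
  [0.13,0.28,0.02,0],
  [0.16,0.42,0.02,0],
  [0.19,0.56,0.02,0],
  [0.22,0.7,0.02,0],
  [0.25,0.84,0.02,0],
  [0.28,0.98,0.02,0],
  [0.31,1.12,0.02,0],
  [0.34,1.26,0.02,0],
  [0.37,1.4,0.02,0],
  [0.4,1.55,0.02,0],
])

```text
time_s: 7.2
eef_pos: [0.4782, 0.0274, 0.0671]
ee_rot: [180.0, 0.0, 163.4]
wrist_force: [0.3, -1.9, -5.9]
opening: 0.309
grip_force: 62.0
```

```bash
python3 - <<'E'
from h import *
s=env.state();print({k:s[k] for k in('eef_pos','ee_rot','wrist_force','moment')})
p,d=env.snapshot('scene'); crop('scene',p,290,200,140,110,5,'pics/s3.png')
E
```

```text
{'eef_pos': array([0.47815799, 0.0273899 , 0.06709111]), 'ee_rot': array([1.79978198e+02, 3.78802861e-02, 1.63439603e+02]), 'wrist_force': array([ 0.29851087, -1.91549816, -5.87241844]), 'moment': array([-0.4407701 , -0.10717305,  0.05771318])}
```

View pics/s3.png

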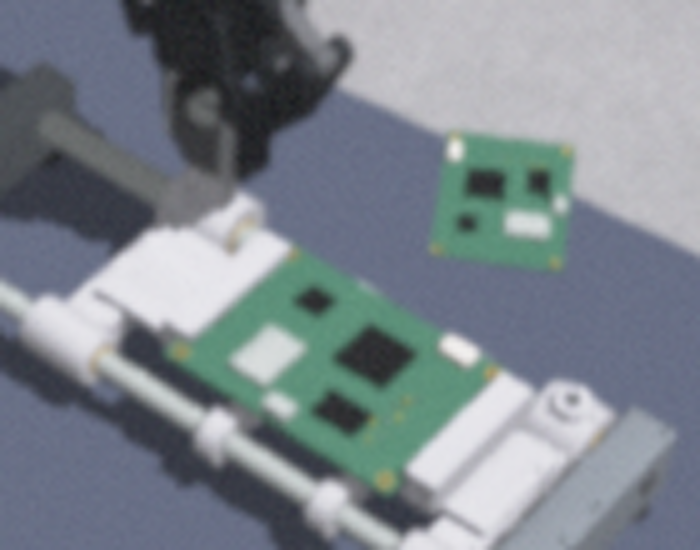

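The board is in the sliding jaw's groove and squaring itself. Its far edge is at the far jaw's mouth, around crop (440,430). I'll go on in small steps and watch the force.

Call:
move_arm([
  [0.01,0.05,0.02,0],
  [0.02,0.1,0.02,0],
  [0.03,0.15,0.02,0],
  [0.04,0.2,0.02,0],
  [0.05,0.25,0.02,0],
  [0.06,0.3,0.02,0],
  [0.07,0.35,0.02,0],
])

```text
time_s: 7.83
eef_pos: [0.4784, 0.0309, 0.067]
ee_rot: [180.0, 0.0, 163.4]
wrist_force: [1.5, -2.0, 0.9]
opening: 0.305
grip_force: 62.3
```

Call:
move_arm([
  [0,0.03,0,0],
  [0.01,0.06,0,0],
  [0.02,0.09,0,0],
])

```text
time_s: 8.08
eef_pos: [0.4785, 0.0318, 0.067]
ee_rot: [180.0, 0.0, 163.4]
wrist_force: [2.3, -2.0, 2.9]
opening: 0.31
grip_force: 62.4
```

Call:
move_arm([
  [0.01,0.02,0,0],
  [0.01,0.05,0,0],
])

```text
time_s: 8.25
eef_pos: [0.4785, 0.0323, 0.0669]
ee_rot: [180.0, 0.0, 163.4]
wrist_force: [1.9, -1.7, 2.7]
opening: 0.307
grip_force: 62.5
```

Call:
move_arm([
  [0,0.02,0,0],
  [0,0.04,0,0],
])

```text
time_s: 8.42
eef_pos: [0.4786, 0.0327, 0.0669]
ee_rot: [180.0, 0.0, 163.4]
wrist_force: [2.1, -2.0, 3.7]
opening: 0.311
grip_force: 62.6
```

Call:
move_arm([
  [0,0.02,0,0],
  [0.01,0.04,0,0],
])

```text
time_s: 8.58
eef_pos: [0.4786, 0.0331, 0.0669]
ee_rot: [180.0, 0.0, 163.4]
wrist_force: [2.8, -1.7, 4.9]
opening: 0.304
grip_force: 62.6
```

Call:
move_arm([
  [0,0.02,0,0],
  [0.01,0.04,0,0],
])

```text
time_s: 8.75
eef_pos: [0.4786, 0.0335, 0.0669]
ee_rot: [180.0, 0.0, 163.4]
wrist_force: [3.2, -2.0, 4.8]
opening: 0.304
grip_force: 62.7
```

Call:
move_arm([
  [-0.02,0.03,0,0],
  [-0.03,0.05,0,0],
])

```text
time_s: 8.92
eef_pos: [0.4786, 0.0337, 0.0669]
ee_rot: [-180.0, -0.0, 163.4]
wrist_force: [1.5, -3.3, 7.3]
opening: 0.305
grip_force: 63.0
```

Call:
move_arm([
  [0,0.02,0,0],
  [0,0.04,0,0],
])

```text
time_s: 9.08
eef_pos: [0.4787, 0.0337, 0.0669]
ee_rot: [-179.9, -0.0, 163.4]
wrist_force: [1.3, -3.9, 8.6]
opening: 0.306
grip_force: 63.2
```

```bash
python3 - <<'E'
from h import *
p,d=env.snapshot('scene'); crop('scene',p,330,230,100,80,7,'pics/s4.png')
E
```

```text
(no output)
```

View pics/s4.png

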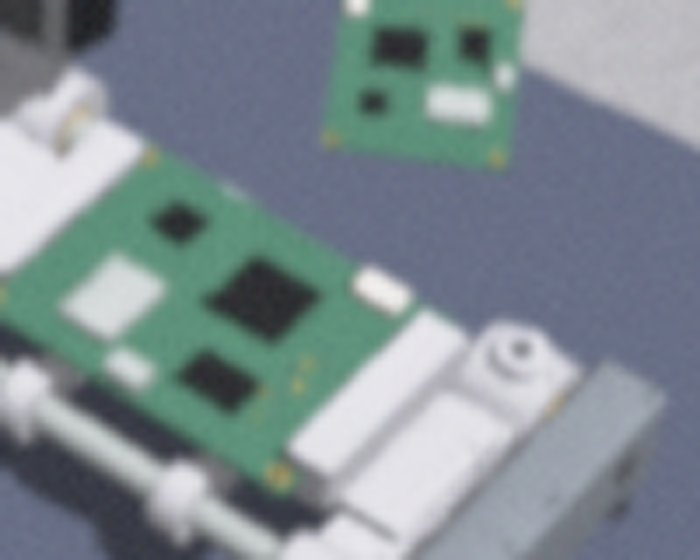

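The board is home in both jaws. Motion stopped at y=0.0337 and the push is rising at about 4 N/mm. I'll press up to about 6 N.

Call:
move_arm([
  [0,0.02,0,0],
  [0.01,0.04,0,0],
  [0.01,0.06,-0.02,0],
  [0.01,0.06,-0.02,0],
])

```text
time_s: 9.47
eef_pos: [0.4786, 0.0337, 0.0669]
ee_rot: [-179.9, -0.0, 163.4]
wrist_force: [1.9, -5.6, 5.6]
opening: 0.309
grip_force: 63.1
```

```bash
python3 - <<'E'
from cell import env
s=env.state();print({k:s[k] for k in('eef_pos','ee_rot','wrist_force','moment','joint_pos')})
E
```

```text
{'eef_pos': array([0.47860981, 0.03370524, 0.06691765]), 'ee_rot': array([-1.79900985e+02, -1.26673829e-02,  1.63404073e+02]), 'wrist_force': array([ 1.85492204, -5.59815262,  5.64472508]), 'moment': array([-1.17679214, -0.42424853,  0.08568705]), 'joint_pos': array([ 16.32860247,  33.98799559, -38.25636571, 121.10899807,
        35.6759435 ,  36.55763763,  26.56030616])}
```

Call:
move_arm([
  [0.01,0.03,0,0],
  [0.01,0.03,0,4],
  [0.01,0.03,0,8],
  [0.01,0.03,0,12],
  [0.01,0.03,0,16],
  [0.01,0.03,0,20],
])

```text
time_s: 9.97
eef_pos: [0.4789, 0.0342, 0.0669]
ee_rot: [-179.9, 0.0, 143.2]
wrist_force: [2.7, -3.9, 4.5]
opening: 0.31
grip_force: 63.1
```

```bash
python3 - <<'E'
from cell import env
s=env.state();print({k:s[k] for k in('eef_pos','ee_rot','wrist_force','moment')})
E
```

```text
{'eef_pos': array([0.47889449, 0.03423108, 0.066928  ]), 'ee_rot': array([-1.79948451e+02,  2.57317032e-02,  1.43201225e+02]), 'wrist_force': array([ 2.65051801, -3.87929592,  4.49934527]), 'moment': array([-0.99542733, -0.59675323,  0.09190197])}
```

Call:
move_arm([
  [0.02,0.03,0,2],
  [0.04,0.06,0,4],
  [0.04,0.07,0,6],
])

```text
time_s: 10.22
eef_pos: [0.479, 0.0345, 0.0669]
ee_rot: [-179.9, 0.1, 137.3]
wrist_force: [2.1, -6.6, 4.7]
opening: 0.311
grip_force: 63.0
```

Call:
move_arm([
  [0.01,0.01,0,4],
  [0.02,0.02,0,8],
  [0.03,0.035,0,12],
])

```text
time_s: 10.47
eef_pos: [0.4792, 0.0347, 0.0669]
ee_rot: [-179.9, 0.1, 125.2]
wrist_force: [4.7, -7.4, 3.8]
opening: 0.309
grip_force: 62.9
```

```bash
python3 - <<'E'
from cell import env
s=env.state();print({k:s[k] for k in('eef_pos','ee_rot','wrist_force','moment')})
E
```

```text
{'eef_pos': array([0.47923817, 0.0347414 , 0.06694538]), 'ee_rot': array([-1.79943033e+02,  8.43305817e-02,  1.25163973e+02]), 'wrist_force': array([ 4.65612165, -7.42651203,  3.78150503]), 'moment': array([-1.7460876 , -0.82203267,  0.09240607])}
```

Call:
move_arm([
  [0,0,0,4],
  [0,0,0,8],
  [0,0,0,12],
])

```text
time_s: 10.72
eef_pos: [0.4795, 0.0349, 0.067]
ee_rot: [-180.0, 0.1, 113.2]
wrist_force: [4.7, -7.0, 2.6]
opening: 0.306
grip_force: 62.8
```

```bash
python3 - <<'E'
from cell import env
s=env.state();print({k:s[k] for k in('eef_pos','ee_rot','wrist_force','moment')})
E
```

```text
{'eef_pos': array([0.47954493, 0.03486243, 0.0669641 ]), 'ee_rot': array([-1.79999307e+02,  8.98110873e-02,  1.13158865e+02]), 'wrist_force': array([ 4.71181235, -6.97310296,  2.55978792]), 'moment': array([-1.58304064, -1.01815567,  0.13792635])}
```

Moment rising to 0.14 means the screw is starting to bite. The push is steady at about 6 N net, so I'll keep tightening.

Call:
move_arm([
  [0,0,0,4],
  [0,0,0,8],
  [0,0,0,12],
  [0,0,0,16],
])

```text
time_s: 11.05
eef_pos: [0.48, 0.035, 0.067]
ee_rot: [179.9, 0.1, 97.2]
wrist_force: [6.8, -6.8, 0.6]
opening: 0.306
grip_force: 62.7
```

```bash
python3 - <<'E'
from cell import env
s=env.state();print({k:s[k] for k in('eef_pos','ee_rot','wrist_force','moment')})
E
```

```text
{'eef_pos': array([0.48000382, 0.03501465, 0.0670319 ]), 'ee_rot': array([1.79924992e+02, 7.22429754e-02, 9.71616582e+01]), 'wrist_force': array([ 6.80179577, -6.82515764,  0.59629221]), 'moment': array([-1.58590232, -1.30141384,  0.14657743])}
```

Call:
move_arm([
  [0,0,0,4],
  [0,0,0,8],
  [0,0,0,12],
])

```text
time_s: 11.3
eef_pos: [0.4804, 0.035, 0.0671]
ee_rot: [179.9, 0.0, 85.2]
wrist_force: [7.9, -8.8, 0.5]
opening: 0.304
grip_force: 62.6
```

```bash
python3 - <<'E'
from cell import env
s=env.state();print({k:s[k] for k in('eef_pos','ee_rot','wrist_force','moment')})
E
```

```text
{'eef_pos': array([0.48037015, 0.03501568, 0.06708091]), 'ee_rot': array([1.79871289e+02, 4.33704950e-02, 8.51585188e+01]), 'wrist_force': array([ 7.93622872, -8.77948898,  0.49264854]), 'moment': array([-1.62130996, -1.47890531,  0.15778697])}
```

Call:
move_arm([
  [0,0,0,3],
  [0,0,0,6],
  [0,0,0,6],
])

```text
time_s: 11.55
eef_pos: [0.4806, 0.035, 0.0671]
ee_rot: [179.8, 0.0, 79.2]
wrist_force: [6.6, -8.3, 1.0]
opening: 0.307
grip_force: 62.6
```

```bash
python3 - <<'E'
from cell import env
s=env.state();print({k:s[k] for k in('eef_pos','ee_rot','wrist_force','moment')})
E
```

```text
{'eef_pos': array([0.4805912 , 0.03504066, 0.06708873]), 'ee_rot': array([1.79846447e+02, 2.80785392e-02, 7.91531857e+01]), 'wrist_force': array([ 6.63669066, -8.26487898,  0.98244571]), 'moment': array([-1.68313499, -1.49264319,  0.01932879])}
```

Call:
move_arm([
  [0,0,0,3],
  [0,0,0,6],
])

```text
time_s: 11.72
eef_pos: [0.4807, 0.035, 0.0671]
ee_rot: [179.8, 0.0, 73.3]
wrist_force: [8.3, -8.6, -0.9]
opening: 0.311
grip_force: 62.5
```

```bash
python3 - <<'E'
from cell import env
s=env.state();print({k:s[k] for k in('eef_pos','ee_rot','wrist_force','moment')})
E
```

```text
{'eef_pos': array([0.48073913, 0.0350454 , 0.06711087]), 'ee_rot': array([1.79827298e+02, 1.00452934e-03, 7.32717042e+01]), 'wrist_force': array([ 8.26005811, -8.55040218, -0.9373055 ]), 'moment': array([-1.82596428, -1.63758491,  1.23767753])}
```

The moment jumped to 1.24 N m, so the screw is hard against its stop. I'll open and retreat upward.

Call:
move_arm([
  [0,0,0,0],
  [0,0,0,0],
  [0,0,0,0],
  [0,0,0,0],
  [0,0,0,0],
  [0,0,0,0],
], gripper=0)

```text
time_s: 12.22
eef_pos: [0.4787, 0.0365, 0.0669]
ee_rot: [-180.0, 0.0, 73.5]
wrist_force: [0.1, -0.2, 0.0]
opening: 1.001
grip_force: 0.0
```

Call:
move_arm([
  [0,0,-1,0],
  [0,0,-3,0],
  [0,0,-6,0],
  [0,0,-9,0],
  [0,0,-12,0],
  [0,0,-14,0],
  [0,0,-14,0],
  [0,0,-14,0],
])

```text
time_s: 12.88
eef_pos: [0.4795, 0.0364, 0.2079]
ee_rot: [179.9, -0.0, 73.4]
wrist_force: [-0.8, 0.7, -0.1]
opening: 1.0
grip_force: 0.0
```

```bash
python3 - <<'E'
from h import *
s=env.state();print(s['eef_pos'],s['wrist_force'],s['opening'])
p,d=env.snapshot('scene'); crop('scene',p,290,190,150,120,5,'pics/s5.png')
E
```

```text
[0.47946793 0.03638091 0.20790251] [-0.81063581  0.66376705 -0.13714358] 0.999614299624562
```

View pics/s5.png

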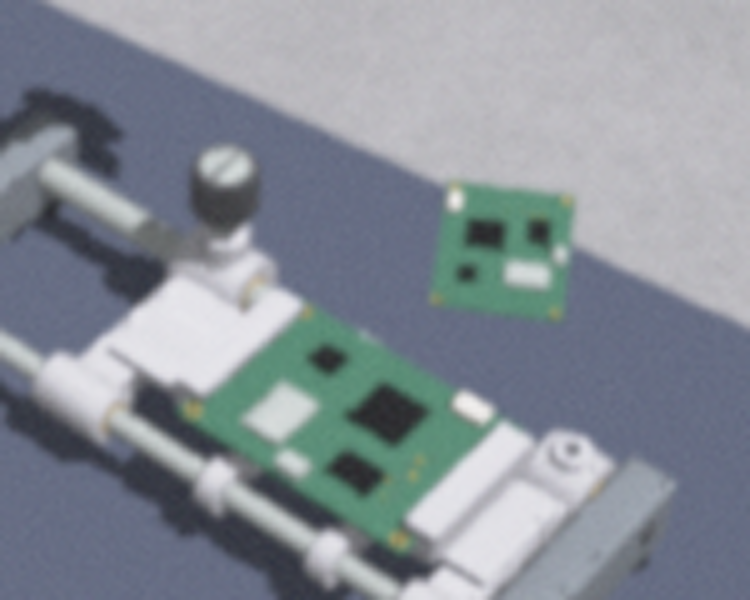

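The knob stands free at crop (225,180), and its slot is back near its starting direction. The board sits square in both jaws at crop (350,420), and the gripper is clear, so I'm handing in.

```bash
python3 -c "
from cell import env
print(env.hand_in())"
```

```text
the job is handed in; nothing more can be done
None
```

I handed the job in, but no verdict came back: the board sits home and square in both jaws, pressed at an estimated 6–7 N, the screw is tight to its stop, and the gripper is clear of everything.

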